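# Feel for the empty bay and put the sanding block away

## Task

Put the loose sanding block away, lying flat, cork down, in the one empty bay of the covered rack. First, before you move the block, find that bay by feel: press down the front of the covers until one goes right down instead of stopping on a stored block. Then bring the block to that bay and push it in along the bench until its end is at least flush with the cover's front edge, leaving the covers sprung back up and the glue jar, mallet and offcut undisturbed.

Things in the scene. Friction and masses are not known exactly. Their poses are not given: they have to be found in the camera images.
- block: The loose sanding block to put away: a wooden block with a cork sole, 120 mm long (its x), 54 mm wide (its y), 32 mm tall, about 0.15 to 0.25 kg, lying cork down on the bench between robot and rack. Both ends are alike. Origin at the centre of its underside.
- rack: Low plywood rack fixed to the bench, 160 mm deep (its x; open front at x = -80 mm facing the robot, closed back at +80 mm), 304 mm wide (its y), 45 mm tall. Four bottomless bays run along its x, centre lines at y = +111, +37, -37, -111 mm, each 66 mm wide between 8 mm walls, roofed by a sprung cover. Origin on the bench, at the rack's centre.
- rack_front (a point): Middle of the rack's open front, on the bench: x = -80 mm in the rack's frame, axes as the rack's. The bays have the bare bench as floor, are 152 mm deep from here to the back wall, and their covers' undersides are 37 mm above the bench. Three bays hold a block like the loose one, set back 26 to 31 mm from the front, out of sight from above; one, any of the four, is empty.
- cover1_press (a point): Point on the top of the leftmost (+y end) bay's cover, on its centre line, 25 mm behind its front edge, 43 mm above the bench: the place to press.
- cover1 (a joint): Tilt of the leftmost (+y end) cover (150 x 64 x 6 mm board) in rad about its hinge at the rear edge: 0 level, growing as its front is pressed down, at most 0.22. Over an empty bay it goes right down (27 mm at the press point, about 1.5 N at first, 3.5 N at the end); over a stored block it stops hard at about 0.04 (5 mm). It springs back when let go.
- cover2_press (a point): Point on the top of the second from left bay's cover, on its centre line, 25 mm behind its front edge, 43 mm above the bench: the place to press.
- cover2 (a joint): Tilt of the second from left cover (150 x 64 x 6 mm board) in rad about its hinge at the rear edge: 0 level, growing as its front is pressed down, at most 0.22. Over an empty bay it goes right down (27 mm at the press point, about 1.5 N at first, 3.5 N at the end); over a stored block it stops hard at about 0.04 (5 mm). It springs back when let go.
- cover3_press (a point): Point on the top of the third from left bay's cover, on its centre line, 25 mm behind its front edge, 43 mm above the bench: the place to press.
- cover3 (a joint): Tilt of the third from left cover (150 x 64 x 6 mm board) in rad about its hinge at the rear edge: 0 level, growing as its front is pressed down, at most 0.22. Over an empty bay it goes right down (27 mm at the press point, about 1.5 N at first, 3.5 N at the end); over a stored block it stops hard at about 0.04 (5 mm). It springs back when let go.
- cover4_press (a point): Point on the top of the rightmost (-y end) bay's cover, on its centre line, 25 mm behind its front edge, 43 mm above the bench: the place to press.
- cover4 (a joint): Tilt of the rightmost (-y end) cover (150 x 64 x 6 mm board) in rad about its hinge at the rear edge: 0 level, growing as its front is pressed down, at most 0.22. Over an empty bay it goes right down (27 mm at the press point, about 1.5 N at first, 3.5 N at the end); over a stored block it stops hard at about 0.04 (5 mm). It springs back when let go.
- glue_jar: White closed glue jar, 70 mm across, 100 mm tall, bystander at the rack's left; origin at the centre of its underside.
- mallet: Wooden mallet lying on the bench, head 60 x 120 x 60 mm and a 190 mm handle pointing along its own -x, bystander at the rack's right; origin on the bench where handle meets head.
- offcut: Dark wooden offcut 160 x 60 x 25 mm lying on the bench far left, bystander; origin at the centre of its underside.
Not all that is in view belongs to the job. What is shaped like the block but green or purple is not meant.

How it is judged:
On the way, in this order (a step that is already met when the one before it is completed fails the run):
1. the cover of an empty bay is pressed down at least 0.15 rad (most of the way) while the loose block is still within 20 mm of where it lay (value of joint any of cover1, cover2, cover3, cover4 above 0.15 rad and distance of block from where it was at the start of the episode below 0.02 m), for 0.1 s.
2. the block lies fully inside a bay, its end not more than 6 mm outside the cover's front edge (x of block in the frame of rack between -0.026 and 0.02 m and y of block in the frame of rack between -0.135 and 0.135 m and height (world z) of block between -0.006 and 0.006 m and angle between block's own z axis and vertical below 0.1 rad and angle between the x axis of block and the x axis of rack, either way round below 0.15 rad), for 0.2 s.
At the end, for the whole second after the job is handed in: The block lies flat and cork down (tilt under 0.1 rad, underside within 6 mm of bench height) and at rest in a bay, along it within 0.15 rad, its near end at most 6 mm outside the front edge of the cover; all covers are back up (under 0.08 rad) (all of step 2 and linear speed of block below 0.02 m/s and value of joint each of cover1, cover2, cover3, cover4 below 0.08 rad); the robot touches nothing.
It fails at once if the glue jar is moved more than 25 mm (distance of glue_jar from where it was at the start of the episode above 0.025 m).
It fails at once if the mallet is moved more than 25 mm (distance of mallet from where it was at the start of the episode above 0.025 m).
It fails at once if the offcut is moved more than 25 mm (distance of offcut from where it was at the start of the episode above 0.025 m).
It also fails if it takes over 67 s, if anything falls off the work surface, if the arm or the gripper's body presses on something with over 40 N, if the wrist force passes 120 N, or if a joint passes its speed limit or range.

## Robot

A 6-joint arm with a two-finger parallel gripper is mounted at the origin on the work surface. World frame = base frame: x ahead of the robot, y to its left, z up, the work surface at z = 0. Lengths are in m, angles in rad, forces in N, time in s.
With the tool pointing down it reaches from about 0.3 to 0.775 m from the base axis. Payload 14.6 kg.
Tool frame: the origin (TCP) lies at the very end of the fingers, on their centre line; the grasp point (between the pads) lies 19 mm behind it; z points along the fingers, y is the line along which they close (so a half turn about z gives the same grasp; the last joint's range is limited). The gripper opens to 94 mm and grips with 3 to 60 N. Pads are 16 mm wide; open, the fingers measure 119 mm over their backs; the gripper's body (75 mm by 177 mm) begins 78 mm behind the grasp point.
Start: joints at [-0.067, 0.3, 1.521, -0, 1.321, -0.067], TCP at [0.55, -0, 0.205] pointing down, gripper open.
Joint ranges: [-3.03, 3.03], [-0.79, 2.21], [0.23, 2.52], [-1.04, 4.18], [0, 3.07], [-2.55, 2.55]. Speed limits (rad/s): [2.22, 2.22, 2.57, 3.14, 3.14, 3.14].

## Interface

Orientations are given as [roll, pitch, yaw] about the fixed x, y, z axes, in that order (R = Rz(yaw) Ry(pitch) Rx(roll)).
In Python, from station import ctrl gives the robot as it stands.
- The arm moves only by the tool carry_out, never from a script. Its argument "motion" is text: rows parted by semicolons, each of 7 numbers parted by spaces: the shift along the world's x, y, z in m, then the turn, a rotation vector about the world's x, y, z in degrees, then the closure in counts, from 0 (fully open) to 255 (shut). In form: dx dy dz wx wy wz hand; .... A call has 1 to 20 rows; each row shifts and turns the commanded pose from where the row before left it; what a row does not reach is not made up. A row lasts 1/12 s, in which the tool goes at most 41.7 mm and 7.16 degrees, less where a joint would pass 70% of its speed; a pose out of reach is approached as far as the arm can. A call is refused whole if a number of a shift passes 0.0417 or a number of a turn 7.16, either way. A call with a gripper value outside its range is refused whole. The fingers move at their own pace and stop on an object; "grip_force" is the grip in N (left out, the last holds). Time passes only in rows, so rows that do not move let the fingers close. It gives the time, the measured TCP pose, the force, the opening and the grip force at its end, in the units of the state.
- ctrl.get_obs(): the state, without advancing time (a new reading comes with each control period).
- ctrl.camera(name): name is "scene" or "side" or "wrist"; returns a dict with "pixels" (384x512x3 uint8, red, green, blue), "range_z" (384x512 float32, m along the optical axis (not along the pixel's ray), 0 where there is no reading), "K" (3x3 intrinsics, pixels), "dist" ([k1, k2, p1, p2, k3] as OpenCV has them; the pictures are not rectified), "position" and "attitude" of the camera in the world. Camera axes: x right, y up, looking along -z (the intrinsics and any distortion apply to the point x, -y, -z); pixel columns grow to the right and rows downward; lengths in m; the calibration is good to about 2 mm. A picture is of the moment at which its call begins.
- ctrl.hand_in(): hands the job in; it is judged then, once.
The state is a dict: "time_s": time; "qpos": joint angles; "joint_vel": joint speeds; "tau": joint torques, N m; "ee_pos": TCP position; "eef_rot": TCP orientation; "force": force on the tool from outside, world axes, zero at the start; "moment": the same for the moment, N m; "grip_width": finger opening in m; "grip_force": force on a finger pad.
Only numpy, scipy, OpenCV 4.12 (cv2) and the standard library are available. Lean on these libraries where they do the work, as an engineer would, in place of code of your own. Each camera call takes 0.05 s, during which the arm holds its last target. There are 200 camera calls.

## Working session

There is one attempt and no reset: what is moved stays moved. The work goes in short steps, Python scripts to look and compute and a tool call to move; the robot and the scene stay as the last step left them, time stands still between calls to the robot, and variables do not carry over. Pictures are saved under pics/ and viewed, at most 10 in all, crops included, and the job is handed in when it is done.

Besides the shell and the picture viewer there is one more tool, called after "Emit:" as name(argument=value, ...) on one line, values as JSON. carry_out: Moves the arm, as the interface text tells. Its arguments: {"type":"object","properties":{"motion":{"type":"string"},"grip_force":{"type":"number"}},"required":["motion"]}

```bash
mkdir -p pics; cat > h.py <<'E'
import numpy as np, cv2
from scipy.spatial.transform import Rotation as R
from station import ctrl
def rot(a):
    a=np.array(a,float)
    if a.shape==(3,3): return a
    return R.from_euler('xyz',a).as_matrix() if a.size==3 else R.from_quat(a).as_matrix()
def cloud(c):
    h,w=c['range_z'].shape
    u,v=np.meshgrid(np.arange(w),np.arange(h))
    p=np.stack([u,v],-1).reshape(-1,1,2).astype(float)
    n=cv2.undistortPoints(p,c['K'],np.array(c['dist'],float)).reshape(h,w,2)
    z=c['range_z']
    P=np.stack([n[...,0]*z,-n[...,1]*z,-z],-1)
    W=P@rot(c['attitude']).T+np.array(c['position'])
    W[z==0]=np.nan
    return W
def save(c,name,crop=None,k=1):
    im=c['pixels'][...,::-1]
    if crop: x0,y0,x1,y1=crop; im=im[y0:y1,x0:x1]
    cv2.imwrite('pics/'+name,cv2.resize(im,None,fx=k,fy=k,interpolation=cv2.INTER_CUBIC))
E
python3 - <<'E'
from h import *
c=ctrl.camera('scene'); print(c['position'],c['attitude'],c['K'],c['dist'])
save(c,'a.png',None,1.5); np.savez('a.npz',W=cloud(c),px=c['pixels'])
print(ctrl.get_obs())
E
```

```text
[ 1.25328156 -0.20516004  0.79339178] [ 0.7470625  -0.01437711  1.24546968] [[348.22636361   0.         255.251504  ]
 [  0.         348.22636361 196.48744279]
 [  0.           0.           1.        ]] [0.00954819 0.         0.         0.         0.        ]
{'time_s': 0.05, 'qpos': array([-6.65976483e-02,  3.00475121e-01,  1.52157929e+00, -2.72075290e-06,
        1.32071939e+00, -6.65963806e-02]), 'joint_vel': array([-2.35109733e-05, -1.69906174e-03, -5.05781596e-04, -1.42653099e-03,
        1.49795811e-03,  4.08293766e-04]), 'tau': array([ 1.78235168e-03, -5.33217037e+01, -3.53708732e+01,  7.11104739e-02,
        2.35331728e-02, -8.81571100e-05]), 'ee_pos': array([5.49732229e-01, 1.55043614e-05, 2.04884888e-01]), 'eef_rot': array([-3.14041394e+00, -7.59730939e-05,  1.57079569e+00]), 'force': array([ 0.05243341, -0.10248171, -0.24592515]), 'moment': array([0.02668203, 0.00428495, 0.03295127]), 'grip_force': 0.0, 'grip_width': 0.09399990172032716}
```

View pics/a.png

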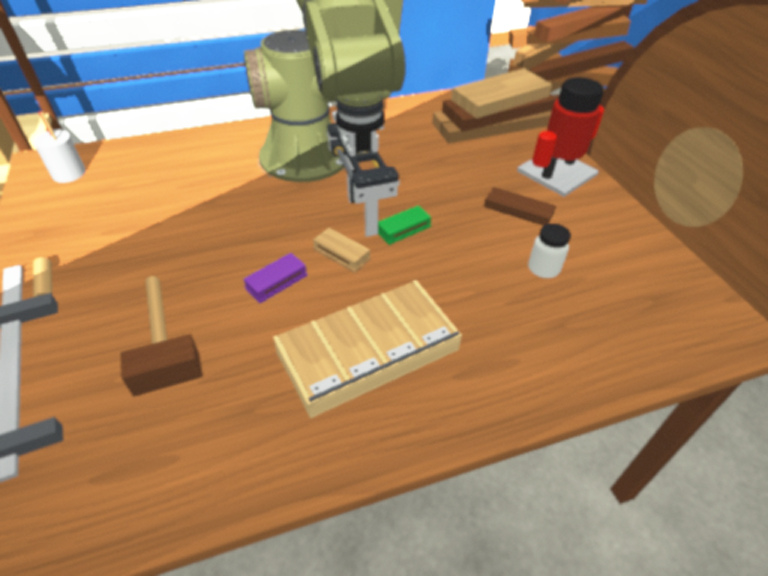

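The picture shows the scene. Candidates: wooden block at (341,249), the green one at (404,224), and the purple one at (276,277). I choose the wooden one, as described. The rack is at (367,345), the jar at (549,250) and the mallet at (160,360).

```bash
python3 - <<'E'
from h import *
d=np.load('a.npz');W=d['W'];px=d['px']
def at(u,v): return W[int(v/1.5),int(u/1.5)].round(3)
print('table',at(500,330),at(300,480))
for n,u,v in [('jar',553,237),('offcut',520,205),('mallet',160,360),('block',341,245),('green',404,220),('purple',276,272),('handle',155,310)]: print(n,at(u,v))
def fit(n,u0,v0,u1,v1,zlo,zhi):
    S=W[int(v0/1.5):int(v1/1.5),int(u0/1.5):int(u1/1.5)]
    m=(S[...,2]>zlo)&(S[...,2]<zhi)
    r=cv2.minAreaRect(S[m][:,:2].astype(np.float32)); print(n,m.sum(),r,cv2.boxPoints(r).round(3).tolist(),np.median(S[m][:,2]))
fit('rack',265,275,470,420,.036,.055)
fit('block',308,225,370,272,.022,.042)
fit('green',376,204,434,245,.022,.042)
fit('purple',240,252,310,302,.022,.042)
c=ctrl.camera('wrist'); save(c,'w1.png',None,1.5); V=cloud(c); np.savez('w.npz',W=V,px=c['pixels'])
print(c['position'],c['attitude'])
s=dict(px=c['pixels'])
E
```

```text
table [0.721 0.227 0.002] [ 0.893 -0.207  0.001]
jar [0.604 0.385 0.102]
offcut [0.404 0.437 0.027]
mallet [ 0.638 -0.389  0.058]
block [ 0.42  -0.01   0.033]
green [0.378 0.152 0.031]
purple [ 0.46  -0.158  0.033]
handle [ 0.5   -0.396  0.043]
rack 5335 ((0.6849766969680786, -0.032001227140426636), (0.16516746580600739, 0.3053841292858124), 10.235681533813477) [[0.5770000219345093, 0.10400000214576721], [0.6309999823570251, -0.19699999690055847], [0.7929999828338623, -0.1679999977350235], [0.7390000224113464, 0.13300000131130219]] 0.04334078070825098
block 468 ((0.41804322600364685, -0.007731135934591293), (0.11880113184452057, 0.056452229619026184), 32.92179870605469) [[0.3529999852180481, -0.01600000075995922], [0.3840000033378601, -0.06400000303983688], [0.4830000102519989, 0.0010000000474974513], [0.453000009059906, 0.04800000041723251]] 0.03146266803757902
green 408 ((0.3789890706539154, 0.1525256335735321), (0.05558841675519943, 0.12088858336210251), 15.099127769470215) [[0.335999995470047, 0.20399999618530273], [0.36800000071525574, 0.08699999749660492], [0.421999990940094, 0.10100000351667404], [0.38999998569488525, 0.21799999475479126]] 0.03180495036494885
purple 548 ((0.458048015832901, -0.16105510294437408), (0.05773768946528435, 0.11992300301790237), 23.56392478942871) [[0.40799999237060547, -0.11800000071525574], [0.4560000002384186, -0.2280000001192093], [0.5080000162124634, -0.20399999618530273], [0.460999995470047, -0.0949999988079071]] 0.031245502446167528
[0.54946665 0.08067441 0.38398101] [-0.28061111  0.00128809  0.00078063]
```

View pics/w1.png

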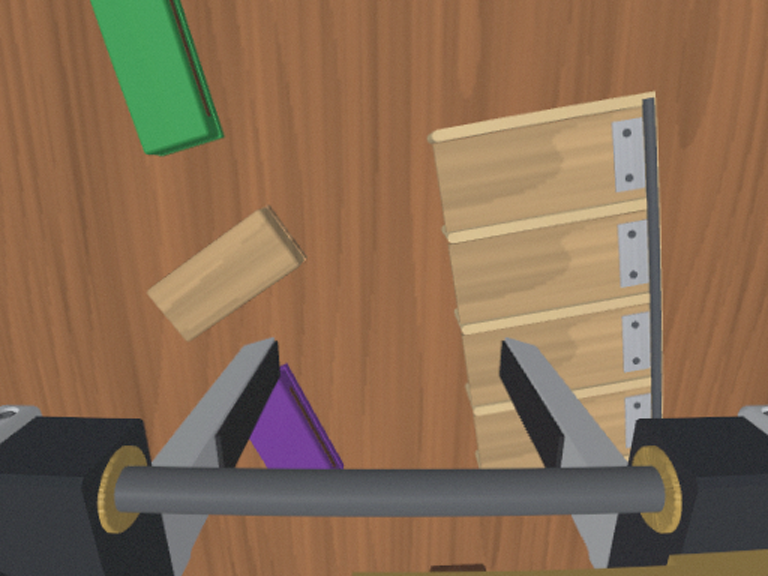

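The wrist view shows the wooden block at (226,273), with green and purple off to the side. The rack's front left corner is at (434,138). I'll refine the rack and block poses with this depth and check the block in a close crop.

```bash
python3 - <<'E'
from h import *
d=np.load('w.npz');W=d['W'];px=d['px']
S=W[130:230,90:210]; m=(S[...,2]>.022)&(S[...,2]<.042)
print('block',cv2.minAreaRect(S[m][:,:2].astype(np.float32)),np.median(S[m][:,2]))
at=lambda u,v: W[int(v/1.5),int(u/1.5)].round(4)
for n,u,v in [('fl',437,139),('bl',652,97),('w12f',451,238),('w12b',645,205),('w23f',466,330),('w23b',648,299)]: print(n,at(u,v))
a=np.deg2rad(10.2); C=np.array([.685,-.032]); 
for i,y in enumerate([.111,.037,-.037,-.111]):
    for x in(-.055,): print(i+1,C+[x*np.cos(a)-y*np.sin(a),x*np.sin(a)+y*np.cos(a)])
cv2.imwrite('pics/c.png',cv2.resize(px[125:240,85:220,::-1],None,fx=4,fy=4))
E
```

```text
block ((0.4142747223377228, -0.009748890995979309), (0.12052168697118759, 0.05546879395842552), 34.16650390625) 0.031679227944499566
fl [0.5826 0.0958 0.0439]
bl [0.7339 0.1265 0.0436]
w12f [0.5944 0.0253 0.0447]
w12b [0.7391 0.0509 0.0446]
w23f [ 0.6091 -0.0486  0.0445]
w23b [ 0.7532 -0.0227  0.0438]
1 [0.61121284 0.06750605]
2 [ 0.62431711 -0.00532442]
3 [ 0.63742138 -0.0781549 ]
4 [ 0.65052565 -0.15098537]
```

View pics/c.png

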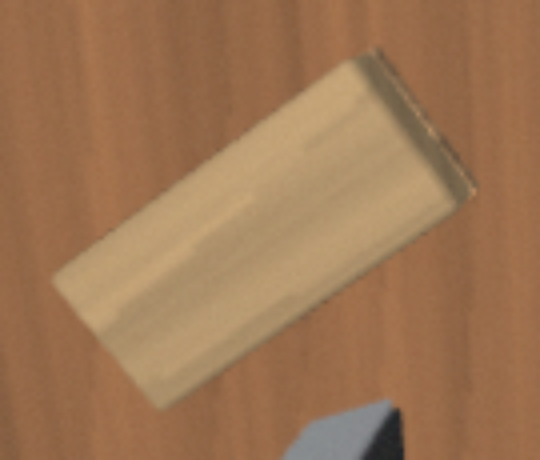

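That confirms it: plain wood with a cork edge. Next I go above cover 2 with the fingers shut.

Emit:
carry_out(motion="0.012 -0.001 -0.01 0 0 0 255;0.012 -0.001 -0.015 0 0 0 255;0.012 -0.001 -0.015 0 0 0 255;0.012 -0.001 -0.02 0 0 0 255;0.013 -0.001 -0.02 0 0 0 255;0.013 -0.002 -0.02 0 0 0 255;0 0 -0.02 0 0 0 255;0 0 -0.02 0 0 0 255;0 0 -0.012 0 0 0 255;0 0 0 0 0 0 255;0 0 0 0 0 0 255", grip_force=10)

```text
time_s: 1.02
ee_pos: [0.6239, -0.007, 0.0536]
eef_rot: [-3.141, -0.0, 1.571]
force: [0.1, -1.1, 0.9]
grip_width: 0.0238
grip_force: 0.0
```

Emit:
carry_out(motion="0 0 -0.004 0 0 0 255;0 0 -0.003 0 0 0 255;0 0 -0.003 0 0 0 255;0 0 -0.002 0 0 0 255;0 0 -0.001 0 0 0 255;0 0 0 0 0 0 255;0 0 0 0 0 0 255")

```text
time_s: 1.6
ee_pos: [0.6242, -0.007, 0.0408]
eef_rot: [3.141, 0.0, 1.571]
force: [0.7, -0.4, 1.7]
grip_width: 0.0006
grip_force: 0.9
```

Emit:
carry_out(motion="0 0 -0.002 0 0 0 255;0 0 -0.002 0 0 0 255;0 0 -0.001 0 0 0 255;0 0 -0.001 0 0 0 255;0 0 0 0 0 0 255")

```text
time_s: 2.02
ee_pos: [0.6244, -0.007, 0.0377]
eef_rot: [3.14, 0.0, 1.571]
force: [-15.6, 0.2, 33.4]
grip_width: 0.0006
grip_force: 17.0
```

Cover 2 stops hard (33 N), so its bay is stored. Cover 3 next.

Emit:
carry_out(motion="0 0 0.01 0 0 0 255;0 0 0.01 0 0 0 255;0.003 -0.018 0 0 0 0 255;0.003 -0.018 0 0 0 0 255;0.003 -0.018 0 0 0 0 255;0.004 -0.019 0 0 0 0 255;0 0 0 0 0 0 255;0 0 -0.005 0 0 0 255;0 0 -0.005 0 0 0 255;0 0 -0.003 0 0 0 255;0 0 -0.002 0 0 0 255;0 0 -0.002 0 0 0 255;0 0 -0.001 0 0 0 255;0 0 0 0 0 0 255;0 0 0 0 0 0 255")

```text
time_s: 3.27
ee_pos: [0.6368, -0.0792, 0.0378]
eef_rot: [-3.141, -0.0, 1.571]
force: [-10.3, 1.1, 16.2]
grip_width: 0.0005
grip_force: 8.0
```

Cover 3 stops too. Cover 4 next.

Emit:
carry_out(motion="0 0 0.01 0 0 0 255;0 0 0.008 0 0 0 255;0.003 -0.018 0 0 0 0 255;0.003 -0.018 0 0 0 0 255;0.004 -0.018 0 0 0 0 255;0.004 -0.019 0 0 0 0 255;0 0 0 0 0 0 255;0 0 -0.005 0 0 0 255;0 0 -0.005 0 0 0 255;0 0 -0.003 0 0 0 255;0 0 -0.002 0 0 0 255;0 0 -0.002 0 0 0 255;0 0 -0.001 0 0 0 255;0 0 0 0 0 0 255;0 0 0 0 0 0 255")

```text
time_s: 4.52
ee_pos: [0.651, -0.1521, 0.038]
eef_rot: [-3.141, -0.0, 1.572]
force: [-9.4, 3.5, 15.5]
grip_width: 0.0006
grip_force: 7.9
```

Cover 4 is stored as well, so it should be cover 1.

Emit:
carry_out(motion="0 0 0.01 0 0 0 255;0 0 0.01 0 0 0 255;-0.005 0.027 0 0 0 0 255;-0.005 0.027 0 0 0 0 255;-0.005 0.027 0 0 0 0 255;-0.005 0.027 0 0 0 0 255;-0.005 0.027 0 0 0 0 255;-0.005 0.028 0 0 0 0 255;-0.005 0.028 0 0 0 0 255;-0.005 0.028 0 0 0 0 255;0 0 0 0 0 0 255;0 0 -0.006 0 0 0 255;0 0 -0.005 0 0 0 255;0 0 -0.003 0 0 0 255;0 0 -0.002 0 0 0 255;0 0 -0.002 0 0 0 255;0 0 -0.002 0 0 0 255;0 0 0 0 0 0 255;0 0 0 0 0 0 255")

```text
time_s: 6.1
ee_pos: [0.6111, 0.0656, 0.0365]
eef_rot: [3.141, 0.0, 1.57]
force: [-0.6, -0.6, 2.9]
grip_width: 0.0004
grip_force: 1.0
```

Cover 1 gives way with a low force. I press it further.

Emit:
carry_out(motion="0 0 -0.003 0 0 0 255;0 0 -0.003 0 0 0 255;0 0 -0.003 0 0 0 255;0 0 -0.003 0 0 0 255;0 0 -0.002 0 0 0 255;0 0 -0.002 0 0 0 255;0 0 -0.001 0 0 0 255;0 0 0 0 0 0 255;0 0 0 0 0 0 255;0 0 0 0 0 0 255")

```text
time_s: 6.93
ee_pos: [0.611, 0.066, 0.0195]
eef_rot: [-3.142, -0.0, 1.571]
force: [1.3, 0.4, 3.0]
grip_width: 0.0003
grip_force: 1.7
```

The cover went right down: 23.5 mm at 3 N. Now I release it, go above the block's near half and turn the tool.

Emit:
carry_out(motion="0 0 0.02 0 0 0 255;0 0 0.03 0 0 0 255;0 0 0.03 0 0 0 0;-0.022 -0.009 0.02 0 0 -7 0;-0.022 -0.009 0 0 0 -7 0;-0.022 -0.009 0 0 0 -7 0;-0.022 -0.009 0 0 0 -7 0;-0.022 -0.009 0 0 0 -7 0;-0.022 -0.009 0 0 0 -7 0;-0.022 -0.009 0 0 0 -7 0;-0.022 -0.009 0 0 0 -7.1 0;-0.022 -0.009 0 0 0 0 0;-0.02 -0.0095 0 0 0 0 0;0 0 0 0 0 0 0;0 0 0 0 0 0 0")

```text
time_s: 8.18
ee_pos: [0.3926, -0.0247, 0.1196]
eef_rot: [3.142, -0.0, 0.591]
force: [-0.3, 0.6, 0.1]
grip_width: 0.0836
grip_force: 0.0
```

```bash
python3 - <<'E'
from h import *
c=ctrl.camera('wrist'); save(c,'w2.png',None,1.5); W=cloud(c)
m=(W[...,2]>.025)&(W[...,2]<.037)&(abs(W[...,0]-.416)<.085)&(abs(W[...,1]+.009)<.07)
print('block',m.sum(),cv2.minAreaRect(W[m][:,:2].astype(np.float32)),W[m].mean(0))
o=ctrl.get_obs();print(o['ee_pos'],o['eef_rot'],o['grip_width'])
s=ctrl.camera('scene');W=cloud(s)
S=W[150:182,205:247];m=(S[...,2]>.022)&(S[...,2]<.042)
print('scene block',cv2.minAreaRect(S[m][:,:2].astype(np.float32)))
E
```

```text
block 7931 ((0.4143564999103546, -0.010147854685783386), (0.11907653510570526, 0.05426757410168648), 33.78927993774414) [ 0.41746321 -0.00804637  0.03171419]
[ 0.39321733 -0.02450279  0.11958213] [ 3.14145814e+00 -2.34144111e-04  5.91209295e-01] 0.08746045999171345
scene block ((0.4178963303565979, -0.00787317007780075), (0.12082170695066452, 0.05586383119225502), 33.320587158203125)
```

View pics/w2.png

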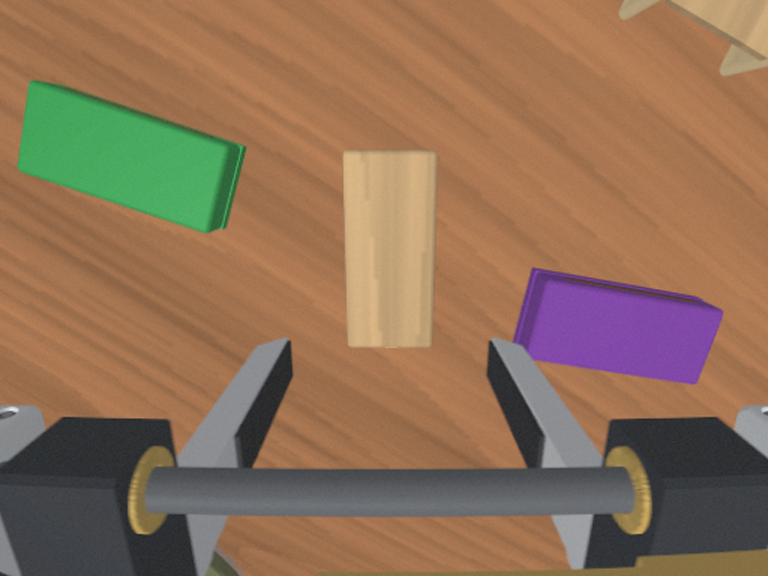

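The block is centred between the fingers at (390,250) and aligned with them. Green and purple are clear. I descend and grip.

Emit:
carry_out(motion="0 0 -0.025 0 0 0 0;0 0 -0.03 0 0 0 0;0 0 -0.025 0 0 0 0;0 0 -0.015 0 0 0 0;0 0 -0.01 0 0 0 0;0 0 -0.005 0 0 0 0;0 0 0 0 0 0 0;0 0 0 0 0 0 255;0 0 0 0 0 0 255;0 0 0 0 0 0 255;0 0 0 0 0 0 255;0 0 0 0 0 0 255;0 0 0 0 0 0 255;0 0 0 0 0 0 255", grip_force=25)

```text
time_s: 9.45
ee_pos: [0.3931, -0.0245, 0.0096]
eef_rot: [3.141, -0.0, 0.592]
force: [-0.6, 0.1, 3.7]
grip_width: 0.0539
grip_force: 25.0
```

Gripped at 54 mm. I lift slightly, turn it to the rack's heading and move in front of bay 1.

Emit:
carry_out(motion="0 0 0.003 0 0 0 255;0.015 0 0 0 0 0 255;0.015 0.005 0 0 0 -4 255;0.015 0.015 0 0 0 -4 255;0.015 0.015 0 0 0 -4 255;0.015 0.015 0 0 0 -4 255;0.012 0.013 0 0 0 -4 255;0 0.004 0 0 0 -3.7 255;0 0 0 0 0 0 255;0 0 0 0 0 0 255")

```text
time_s: 10.28
ee_pos: [0.4796, 0.0425, 0.0123]
eef_rot: [-3.141, 0.001, 0.181]
force: [-0.5, -0.7, -1.9]
grip_width: 0.0537
grip_force: 25.0
```

```bash
python3 - <<'E'
from h import *
c=ctrl.camera('wrist'); save(c,'w3.png',None,1.5); W=cloud(c)
o=ctrl.get_obs();print(o['ee_pos'],o['eef_rot'])
m=(W[...,2]>.027)&(W[...,2]<.040)&(abs(W[...,0]-.507)<.055)&(abs(W[...,1]-.047)<.05)
print('block',m.sum(),cv2.minAreaRect(W[m][:,:2].astype(np.float32)),np.median(W[m][:,2]))
np.savez('w3.npz',W=W)
E
```

```text
[0.47956918 0.04222986 0.01235457] [-3.14153399e+00  6.28754886e-04  1.80323676e-01]
block 19822 ((0.5068853497505188, 0.04416332766413689), (0.11097942292690277, 0.07691320776939392), 1.1533161401748657) 0.03434420565714086
```

View pics/w3.png

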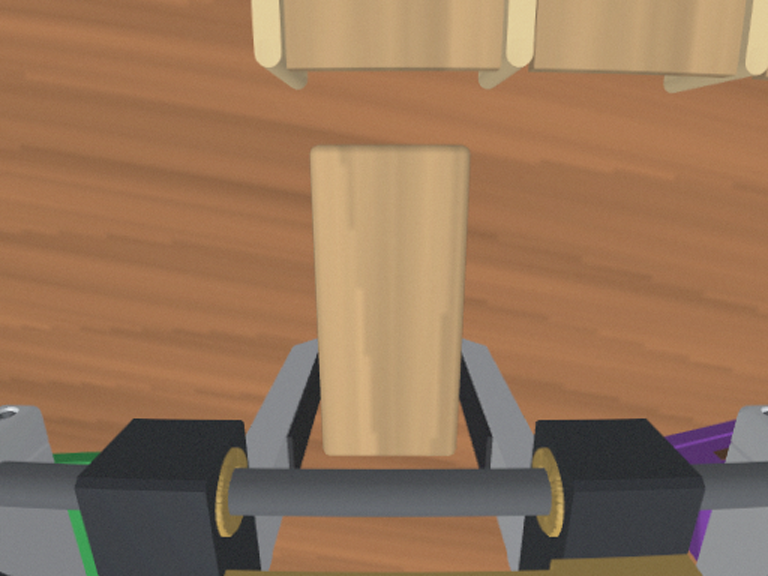

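The block is aligned with bay 1: centre column about 390 against 393 between the walls at (267,55) and (520,55). I lower it and slide it in.

Emit:
carry_out(motion="0 0 -0.003 0 0 0 255;0.01 0.0018 0 0 0 0 255;0.01 0.0018 0 0 0 0 255;0.01 0.0018 0 0 0 0 255;0.01 0.0018 0 0 0 0 255;0 0 0 0 0 0 255;0 0 0 0 0 0 255")

```text
time_s: 10.92
ee_pos: [0.5198, 0.0493, 0.0092]
eef_rot: [-3.142, 0.0, 0.178]
force: [0.6, 0.0, -1.0]
grip_width: 0.0536
grip_force: 25.0
```

Emit:
carry_out(motion="0.01 0.0018 0 0 0 0 255;0.01 0.0018 0 0 0 0 255;0.01 0.0018 0 0 0 0 255;0.01 0.0018 0 0 0 0 255;0.006 0.001 0 0 0 0 255;0 0 0 0 0 0 255;0 0 0 0 0 0 255")

```text
time_s: 11.5
ee_pos: [0.5655, 0.0577, 0.0093]
eef_rot: [-3.142, 0.0, 0.178]
force: [0.1, -0.3, -1.9]
grip_width: 0.0537
grip_force: 25.0
```

```bash
python3 - <<'E'
from h import *
c=ctrl.camera('wrist'); save(c,'w4.png',None,1.5)
E
```

```text
(no output)
```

View pics/w4.png

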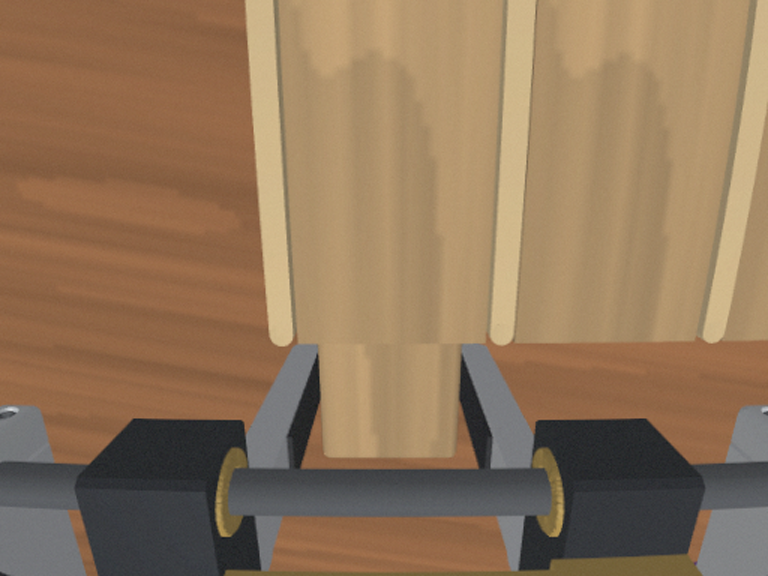

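The block is about two thirds of the way into bay 1. I release, lift, back off, close the fingers and tilt the tips forward.

Emit:
carry_out(motion="0 0 0 0 0 0 0;0 0 0 0 0 0 0;0 0 0 0 0 0 0;0 0 0 0 0 0 0;0 0 0 0 0 0 0;0 0 0.03 0 0 0 0;0 0 0.03 0 0 0 255;-0.018 -0.0032 0 1.2 -6.6 0 255;-0.018 -0.0032 0 1.2 -6.6 0 255;-0.018 -0.0032 0 1.2 -6.6 0 255;0 0 0 0 0 0 255;0 0 -0.015 0 0 0 255;0 0 -0.02 0 0 0 255;0 0 -0.015 0 0 0 255;0 0 -0.008 0 0 0 255;0 0 0 0 0 0 255;0 0 0 0 0 0 255")

```text
time_s: 12.97
ee_pos: [0.5121, 0.0483, 0.0116]
eef_rot: [-3.141, -0.351, 0.178]
force: [0.1, -0.8, 1.0]
grip_width: 0.024
grip_force: 0.0
```

```bash
python3 - <<'E'
from h import *
o=ctrl.get_obs()
a=np.deg2rad(10.2);T=np.array([[np.cos(a),np.sin(a)],[-np.sin(a),np.cos(a)]])
print('tcp rack',T@(o['ee_pos'][:2]-[.685,-.0335]),o['ee_pos'])
W=cloud(ctrl.camera('scene')); P=(W[...,:2]-[.685,-.0335])@T.T
m=(W[...,2]>.025)&(W[...,2]<.037)&(P[...,0]<-.084)&(P[...,0]>-.145)&(abs(P[...,1]-.111)<.035)
print(m.sum(),np.nanpercentile(P[m],[1,99],axis=0))
c=ctrl.camera('wrist');save(c,'w5.png',None,1.5)
E
```

```text
tcp rack [-0.15568793  0.11115415] [0.51208892 0.04832747 0.01159516]
187 [[-0.13342509  0.08559751]
 [-0.08910226  0.1377472 ]]
```

View pics/w5.png

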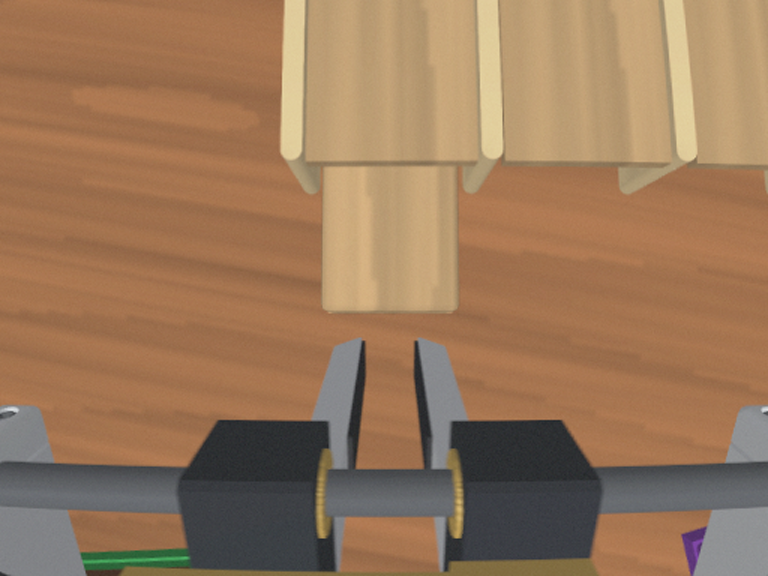

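The fingers, still closing, sit behind the block's end (row 311, centre 390); the end is at rack x = -134 mm. I push in along the bay.

Emit:
carry_out(motion="0 0 0 0 0 0 255;0 0 0 0 0 0 255;0 0 0 0 0 0 255;0.008 0.0014 0 0 0 0 255;0.008 0.0014 0 0 0 0 255;0.008 0.0014 0 0 0 0 255;0.008 0.0014 0 0 0 0 255;0.008 0.0014 0 0 0 0 255;0.008 0.0014 0 0 0 0 255;0.006 0.0011 0 0 0 0 255;0.004 0.0008 0 0 0 0 255;0 0 0 0 0 0 255;0 0 0 0 0 0 255")

```text
time_s: 14.15
ee_pos: [0.57, 0.0586, 0.0113]
eef_rot: [-3.141, -0.351, 0.178]
force: [-0.3, -0.2, 1.0]
grip_width: 0.0008
grip_force: 0.0
```

```bash
cat > q.py <<'E'
from h import *
import sys
o=ctrl.get_obs()
a=np.deg2rad(10.2);T=np.array([[np.cos(a),np.sin(a)],[-np.sin(a),np.cos(a)]])
print('tcp rack',T@(o['ee_pos'][:2]-[.685,-.0335]),o['ee_pos'],o['force'])
c=ctrl.camera('wrist');save(c,sys.argv[1],None,1.5)
E
python3 q.py w6.png
```

```text
tcp rack [-0.09683076  0.11102038] [0.57003958 0.05861852 0.01131964] [-0.27323287 -0.24085606  1.0251617 ]
```

View pics/w6.png

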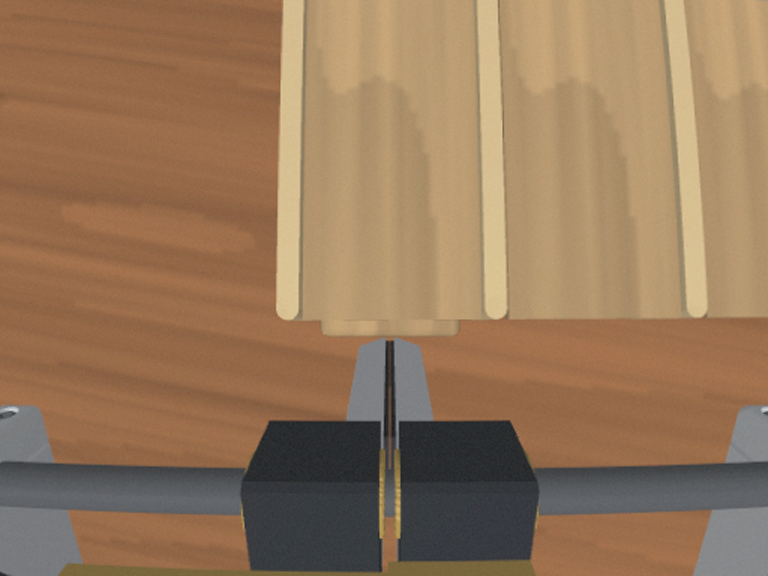

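About 8 mm of the block still shows beyond the cover (rows 320 to 335), and it is straight. I push 12 mm more.

Emit:
carry_out(motion="0.004 0.0007 0 0 0 0 255;0.004 0.0007 0 0 0 0 255;0.002 0.0004 0 0 0 0 255;0.002 0.0003 0 0 0 0 255;0 0 0 0 0 0 255;0 0 0 0 0 0 255")

```text
time_s: 14.7
ee_pos: [0.5821, 0.0607, 0.0115]
eef_rot: [-3.141, -0.351, 0.178]
force: [-0.1, -0.5, -0.6]
grip_width: 0.0005
grip_force: 0.0
```

```bash
python3 q.py w7.png
```

```text
tcp rack [-0.08458392  0.11096832] [0.58210208 0.06073601 0.01146433] [-0.0530638  -0.53024714 -0.63352059]
```

View pics/w7.png

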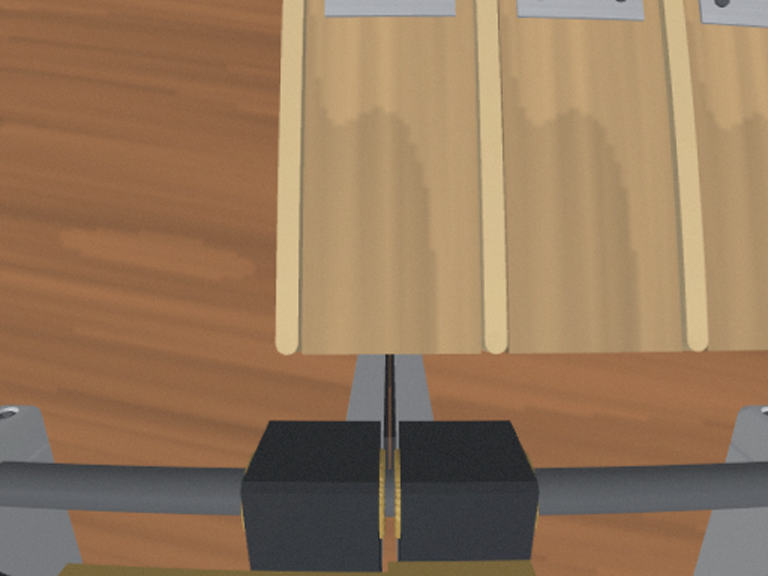

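The block has disappeared under the level cover and nothing shows past the front edge at row 352. I back straight out, lift, and check with the depth data that the block rests in the bay and the cover is level.

Emit:
carry_out(motion="-0.01 -0.0018 0 0 0 0 255;-0.02 -0.0036 0 0 0 0 255;-0.03 -0.0054 0 0 0 0 255;0 0 0.03 0 0 0 255;0 0 0.03 0 0 0 255;0 0 0.03 0 0 0 255;0 0 0 0 0 0 255;0 0 0 0 0 0 255;0 0 0 0 0 0 255")

```text
time_s: 15.5
ee_pos: [0.5216, 0.0499, 0.1008]
eef_rot: [-3.141, -0.351, 0.178]
force: [0.1, 0.6, 0.6]
grip_width: 0.0004
grip_force: 0.0
```

```bash
python3 - <<'E'
from h import *
a=np.deg2rad(10.2);T=np.array([[np.cos(a),np.sin(a)],[-np.sin(a),np.cos(a)]])
ok=True
for n in('scene','wrist'):
    W=cloud(ctrl.camera(n)); P=(W[...,:2]-[.685,-.0335])@T.T
    f=(abs(P[...,1]-.111)<.025)
    m=f&(P[...,0]>-.14)&(P[...,0]<-.084)&(W[...,2]>.008)&(W[...,2]<.06)
    print(n,'protruding px',m.sum(), P[m].min(0) if m.any() else '')
    for i,y in enumerate([.111,.037,-.037,-.111]):
        k=(abs(P[...,1]-y)<.025)&(P[...,0]>-.075)&(P[...,0]<-.05); print(i+1,k.sum(),np.nanmedian(W[k][:,2]) if k.any() else '')
    k=(abs(P[...,1]-.111)<.02)&(P[...,0]>-.09)&(P[...,0]<-.06)&(W[...,2]>.004)&(W[...,2]<.033)
    if n=='wrist': print('block end face',k.sum(),np.median(P[k],axis=0) if k.any() else '')
o=ctrl.get_obs();print(o['ee_pos'],o['force'],o['time_s'])
E
```

```text
scene protruding px 0 
1 104 0.04329286582917824
2 116 0.043036397791235526
3 117 0.04242884456821672
4 130 0.042839586292310716
wrist protruding px 0 
1 1729 0.04294629911137737
2 1776 0.042878429028668535
3 1669 0.04280528263382233
4 827 0.04270625059133598
block end face 84 [-0.07588239  0.11098862]
[0.52132272 0.04990757 0.10002672] [ 0.31625785  0.46035101 -0.83403803] 15.6
```

The block's end face is at -76 mm, inside the front edge. All covers are level and the robot is clear, so I hand in.

```bash
python3 -c "
from station import ctrl
print(ctrl.hand_in())"
```

```text
the job is handed in; nothing more can be done
None
```

The loose block is in bay 1, the leftmost and only empty one, with its end about 4 mm inside the cover's front edge; all four covers are back up, the arm stayed clear of the jar, mallet and offcut, and the job was handed in at 15.6 s (the hand-in returned no verdict).

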